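Ready the bobbin stand: spindle in, yarn guide locked at its mark

TASK

Get the wool shop's bobbin stand ready for winding: take the loose spindle rod out of the needle block, stand it in the empty socket of the stand and let go of it. Then take the yarn guide by the knob of its open cam lever, lift it up the post until the top of its collar is level with the underside of the rubber marker ring, and hold it there at the ring while you swing the lever fully shut; finish still holding the knob, with the guide at the ring. Leave the two knitting needles in the block and the other things on the counter where they are.

Things in the scene. Friction and masses are not known exactly. Their poses are not given: they have to be found in the camera images.
- stand: bobbin stand, fixed: dark wood base board 110 (its x) by 360 (its y) by 34 mm high; origin: centre of its underside. At y = +100 mm an upright steel post, 16 mm thick, top 244 mm above the counter; at y = -120 the empty socket; at y = -20 a fitted spindle, top 183 mm, with a wound bobbin 72 mm wide, top 142 mm above the counter. Position and yaw vary
- socket (a point): centre of the mouth of the empty socket in the base board's top face, 34 mm above the counter: a round upright hole 15 mm in diameter with a 2 mm chamfered rim, 26 mm deep, so that its floor lies 8 mm above the counter. A thin steel ring 24 mm across edges it
- spindle: loose spindle: plain straight wooden rod without a head, 12 mm thick, 175 mm long, 20 to 45 g. Origin: centre of its foot (lower end); z up along the rod. It starts upright in one of the block's holes, foot 10 mm, top 185 mm above the counter; free once lifted 30 mm. Grip it by its upper 70 mm
- block: needle block, fixed: plywood, 200 (its x) by 50 (its y) by 40 mm high, three upright holes 15 mm wide, 30 mm deep, in a row along its x at -65, 0 and +65 mm. Origin: centre of its underside. Spindle and needles stand in these holes in any order. Position and yaw vary
- needle_a: a thick knitting needle, point down in a hole of the block: 10 mm in diameter, 150 mm long with a 19 mm ball head at the top, top 160 mm above the counter. Origin: its point; z up along it. To be left where it is
- needle_b: a second knitting needle, the same as needle_a. To be left where it is
- guide_top (a point): centre (on the post's axis) of the top face of the yarn guide's collar: aluminium, 36 mm wide and high, sliding on the post without turning, a wire eyelet arm 70 mm long towards the bobbins (stand -y), the cam lever on the +y side. 0.25 to 0.36 kg with lever. With the lever open it slides freely and sinks to the foot of the post if let go; there it starts, this point 76 mm above the counter
- mark (a point): centre (on the post's axis) of the underside of the rubber marker ring: black, 24 mm across, 4 mm thick, on the post, 150 to 210 mm above the counter, varying from start to start. Only a mark, no stop: the collar could slide on past it. The guide is at its mark when guide_top is level with this point
- hinge (a point): point on the upright hinge axis of the cam lever, 28 mm from the post's axis on the stand's +y side, at the middle of the lever's arm, 18 mm below guide_top; it rides with the guide
- knob (a point): grip point on the axis of the lever's upright black knob: a round pin 16 mm in diameter standing on the lever's arm, 75 mm from the hinge axis. The arm is a flat steel bar 14 mm wide, 8 mm thick; the knob reaches from 24 mm below this point (top of the arm) to 17 mm above it. This point is 10 mm above guide_top; it rides with the lever
- lever (a joint): angle of the cam lever, rad: 0 = open, arm along the stand's +y, away from the post; grows as the arm swings level, counter-clockwise from above, to 1.57 = shut at its stop, arm along the stand's -x. Starts at 0 to 0.35. Turns with 1 to 3 N at the knob (about 5 N more if a tight grip does not turn with it), stays where left. From 0.7 on the cam presses on the post and clamps the guide
- bobbin: an empty wooden bobbin, loose, 72 mm in diameter and 106 mm high, standing behind the stand. Origin: centre of its underside
- jar: a small glass jar with a steel lid, 64 mm in diameter, 75 mm high, loose, between the robot and the stand. Origin: centre of its underside
- tape: a white tape measure case, 55 by 55 by 22 mm, loose, between the robot and the stand. Origin: centre of its underside
- tin: a flat round aluminium tin, 78 mm in diameter, 32 mm high, loose, behind the stand. Origin: centre of its underside
- mug: a white mug, 84 mm in diameter at the rim, 95 mm high, loose, behind the needle block. Origin: centre of its underside
- counter: a grey row counter, 42 mm in diameter, 30 mm high, loose, on the left in front of the lever. Origin: centre of its underside
- gauge: a flat aluminium needle gauge, 55 by 150 by 5 mm, loose, on the left behind the lever. Origin: centre of its underside

How it is judged:
By the outcome, as a careful person would: the job done as asked, in the order asked, and still so for the second after the job is handed in, while the arm keeps its last pose, push and grip.
It also fails if it takes over 51 s, if anything falls off the work surface, if the arm or the gripper's body presses on something with over 40 N, if the wrist force passes 120 N, or if a joint passes its speed limit or range.

ROBOT

A 6-joint arm with a two-finger parallel gripper is mounted at the origin on the work surface. World frame = base frame: x ahead of the robot, y to its left, z up, the work surface at z = 0. Lengths are in m, angles in degrees, forces in N, time in s.
With the tool pointing down it reaches from about 0.325 to 0.925 m from the base axis. Payload 3.1 kg.
Tool frame: the origin (TCP) lies at the very end of the fingers, on their centre line; the grasp point (between the pads) lies 19 mm behind it; z points along the fingers, y is the line along which they close (so a half turn about z gives the same grasp; the last joint's range is limited). The gripper opens to 85 mm and grips with 20 to 120 N. Pads are 22 mm wide; open, the fingers measure 114 mm over their backs; the gripper's body (76 mm by 85 mm) begins 54 mm behind the grasp point. The pads swing forward as they close: fully open they stand 13 mm farther back than shut.
Start: joints at [58.946, 12.427, 92.441, -0, 75.132, -6.429], TCP at [0.26, 0.568, 0.231] pointing down, gripper open.
Joint ranges: [-157.48, 157.48], [-44.54, 120.13], [17.64, 146.25], [-64.5, 244.5], [7.68, 150.69], [-147.95, 147.95]. Speed limits (degrees/s): [159.86, 159.86, 180, 180, 180, 180].

INTERFACE

Orientations are given as [roll, pitch, yaw] about the fixed x, y, z axes, in that order (R = Rz(yaw) Ry(pitch) Rx(roll)).
In Python, from rig import ctrl, vision, order gives the robot as it stands.
- The arm moves only by the tool play_rows, never from a script. Its argument "increments" is a list of rows, each an object with "delta_pos": the shift along the world's x, y, z in units of 25 mm (1.0 is 25 mm), a list of three; "rotation": the turn, a rotation vector about the world's x, y, z in units of 5 degrees (1.0 is 5 degrees), a list of three; "claw": the finger opening in mm, from 0 to 85.4. In form: [{"delta_pos": [x, y, z], "rotation": [rx, ry, rz], "claw": claw}, ...]. A call has 1 to 12 rows; each row shifts and turns the commanded pose from where the row before left it; what a row does not reach is not made up. A row lasts 1/10 s, in which the tool goes at most 50 mm and 8.59 degrees, less where a joint would pass 70% of its speed; a pose out of reach is approached as far as the arm can. A call is refused whole if a number of a shift passes 1 or a number of a turn 1, either way. A call with a gripper value outside its range is refused whole. The fingers move at their own pace and stop on an object; "grip_force" is the grip in N (left out, the last holds). Time passes only in rows, so rows that do not move let the fingers close. It gives the time, the measured TCP pose, the force, the opening and the grip force at its end, in the units of the state.
- ctrl.read_state(): the state, without advancing time (a new reading comes with each control period).
- vision.grab_frame(name): name is "scene" or "top"; returns a dict with "img" (400x640x3 uint8, red, green, blue), "z_map" (400x640 float32, m along the optical axis (not along the pixel's ray), 0 where there is no reading), "fx", "fy", "cx", "cy" (pixels), "R" (3x3) and "t" (3): a world point X has camera coordinates R X + t. Camera axes: x right, y down, z forward; pixel columns grow to the right and rows downward; lengths in m; the calibration is good to about 2 mm. A picture is of the moment at which its call begins.
- order.finish_job(): hands the job in; it is judged then, once.
Trained networks look in the newest picture that a camera, given by its name, has taken for a name from the list of things; names that differ only in an ending like _2 or _b are one class to them, and where a whole thing is asked for, a point or a joint stands for the part that bears it (a point fixed in the world has none). Each returns a list of dicts, best first, with "conf" (0 to 1); they miss things now and then, are a little off and sometimes report something else, mostly with a low value. They report only what shows in the picture. A call takes as long as a camera call.
- vision.recognise(camera, label): "location" ([row, column] in pixels, amid what is visible of it).
- vision.trace(camera, label): "pixels" (400x640 bool, what is visible of it) and "location" ([row, column] in pixels, amid what is visible of it).
The state is a dict: "time": time; "joint_pos": joint angles; "dq": joint speeds; "joint_torque": joint torques, N m; "eef_pos": TCP position; "ee_rot": TCP orientation; "force": force on the tool from outside, world axes, zero at the start; "torque": the same for the moment, N m; "width": opening from 0.0 (shut) to 1.0 (fully open); "grasp_force": force on a finger pad.
Only numpy, scipy, OpenCV 4.12 (cv2) and the standard library are available. Lean on these libraries where they do the work, as an engineer would, in place of code of your own. Each camera call takes 0.05 s, during which the arm holds its last target. There are 200 camera calls.

## Working session

There is one attempt and no reset: what is moved stays moved. The work goes in short steps, Python scripts to look and compute and a tool call to move; the robot and the scene stay as the last step left them, time stands still between calls to the robot, and variables do not carry over. Pictures are saved under pics/ and viewed, at most 10 in all, crops included, and the job is handed in when it is done.

Besides the shell and the picture viewer there is one more tool, called after "Emit:" as name([rows], argument=value, ...), one row to a line, values as JSON. play_rows: Moves the arm, as the interface text tells. Its arguments: {"type":"object","properties":{"increments":{"type":"array"},"grip_force":{"type":"number"}},"required":["increments"]}

```bash
mkdir -p pics
cat > h.py <<'E'
import numpy as np, cv2
from rig import ctrl, vision, order
def pts(f,m):
    r,c=np.nonzero(m&(f["z_map"]>0)); z=f["z_map"][r,c]
    X=np.stack([(c-f["cx"])/f["fx"]*z,(r-f["cy"])/f["fy"]*z,z],1)
    return (X-f["t"])@f["R"]
def proj(f,X):
    c=f["R"]@np.array(X)+f["t"]; return (f["fy"]*c[1]/c[2]+f["cy"],f["fx"]*c[0]/c[2]+f["cx"])
E
python3 - <<'E'
from h import *
for n in("scene","top"):
    f=vision.grab_frame(n); cv2.imwrite(f"pics/{n}0.png",f["img"][:,:,::-1]); np.savez(f"{n}0.npz",**f)
    print(n,-f["R"].T@f["t"],f["fx"])
    for l in["spindle","needle_a","block","stand","socket","guide_top","mark","knob","lever","hinge","jar","tape","counter","gauge","mug","bobbin","tin"]:
        for d in vision.trace(n,l)[:2]:
            P=pts(f,d["pixels"])
            if len(P): print(l,round(d["conf"],2),np.round(d["location"]),len(P),np.round(np.percentile(P,[2,50,98],axis=0),3).tolist())
print(ctrl.read_state())
E
```

```text
scene [ 1.31963028 -0.09330399  0.56422139] 397.9064481804615
spindle 0.57 [189. 152.] 395 [[0.295, -0.389, -0.002], [0.505, -0.323, 0.103], [0.509, -0.318, 0.182]]
needle_a 0.66 [207. 138.] 254 [[0.565, -0.339, 0.042], [0.57, -0.334, 0.11], [0.574, -0.328, 0.158]]
needle_a 0.61 [177. 159.] 267 [[0.097, -0.4, -0.003], [0.441, -0.313, 0.093], [0.446, -0.306, 0.157]]
block 0.85 [225. 158.] 1531 [[0.413, -0.362, 0.001], [0.534, -0.315, 0.037], [0.602, -0.285, 0.04]]
stand 0.55 [218. 318.] 7996 [[0.478, -0.133, -0.001], [0.582, 0.04, 0.033], [0.644, 0.233, 0.198]]
socket 0.68 [216. 315.] 7707 [[0.49, -0.131, 0.002], [0.583, 0.039, 0.033], [0.643, 0.229, 0.199]]
guide_top 0.68 [210. 368.] 851 [[0.483, 0.115, -0.0], [0.588, 0.16, 0.062], [0.603, 0.264, 0.1]]
knob 0.77 [208. 395.] 347 [[0.456, 0.151, -0.001], [0.584, 0.226, 0.061], [0.599, 0.293, 0.102]]
lever 0.63 [209. 390.] 357 [[0.478, 0.15, 0.001], [0.584, 0.221, 0.061], [0.601, 0.282, 0.102]]
hinge 0.97 [211. 366.] 842 [[0.56, 0.079, 0.041], [0.588, 0.157, 0.061], [0.603, 0.243, 0.1]]
jar 0.71 [188. 233.] 753 [[0.377, -0.173, 0.003], 
[... 3018 characters left out ...]
04, 0.035], [0.63, 0.215, 0.18]]
{'time': 1.8, 'joint_pos': array([ 5.89463373e+01,  1.24275361e+01,  9.24398756e+01, -7.88018951e-04,
        7.51334897e+01, -6.42874121e+00]), 'dq': array([ 0.04891428,  0.00533926, -0.00483371,  0.01534381,  0.04209876,
        0.18787389]), 'joint_torque': array([-3.60580344e-06, -3.96861899e+01, -3.04246187e+01, -3.54630192e-04,
        4.84019547e-04,  5.11578534e-06]), 'eef_pos': array([0.26041436, 0.56817721, 0.23130974]), 'ee_rot': array([-1.79999019e+02,  6.55915470e-04,  1.55375281e+02]), 'force': array([ 0.68238391, -0.30432383, -0.5232472 ]), 'torque': array([-0.02524311, -0.00623461,  0.00640726]), 'grasp_force': 0.0, 'width': 1.001393197314479}
```

View pics/scene0.png

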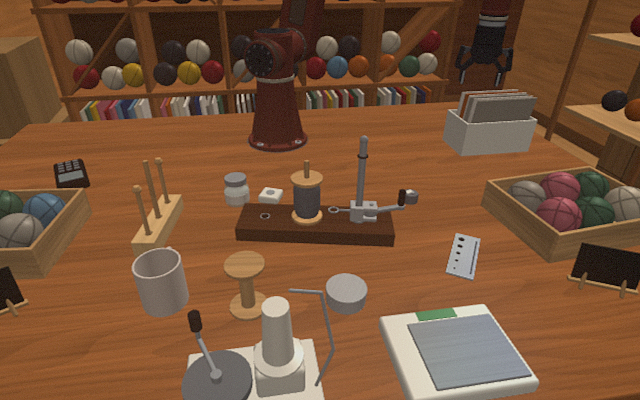

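View pics/top0.png

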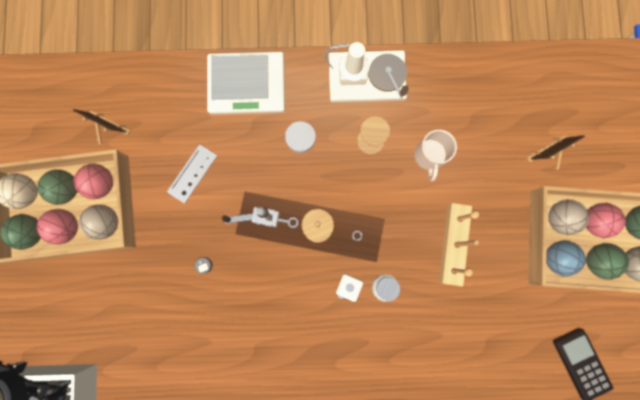

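```bash
cat > m.py <<'E'
from h import *
def rodaxis(f,P,r,zlo,zhi):
    # surface pts -> axis xy: least squares of cylinder vertical with known radius, visible side
    from scipy.optimize import least_squares
    P=P[(P[:,2]>zlo)&(P[:,2]<zhi)]
    md=np.median(P[:,:2],0); P=P[np.linalg.norm(P[:,:2]-md,axis=1)<.025]
    C=(-f["R"].T@f["t"])[:2]; u=(md-C)/np.linalg.norm(md-C)
    s=least_squares(lambda c:np.linalg.norm(P[:,:2]-c,axis=1)-r,md+u*r,loss="soft_l1",f_scale=.001)
    return s.x,len(P),np.abs(s.fun).mean()
E
python3 - <<'E'
from m import *
import scipy.ndimage as nd
S=dict(np.load("scene0.npz")); T=dict(np.load("top0.npz"))
for nm,f in(("scene",S),("top",T)):
    full=pts(f,np.ones((400,640),bool))
    # stand top face
    Q=full[(abs(full[:,2]-.034)<.004)&(full[:,0]>.45)&(full[:,0]<.67)&(full[:,1]>-.15)&(full[:,1]<.25)]
    R=cv2.minAreaRect(Q[:,:2].astype(np.float32)*1000); print(nm,"stand",R,len(Q))
    Q=full[(abs(full[:,2]-.040)<.003)&(full[:,0]>.38)&(full[:,0]<.63)&(full[:,1]>-.38)&(full[:,1]<-.26)]
    print("block",cv2.minAreaRect(Q[:,:2].astype(np.float32)*1000),len(Q))
    for g,r,z0,z1 in(((.502,-.319),.006,.06,.18),((.438,-.309),.005,.05,.13),((.567,-.331),.005,.05,.13),((.582,.142),.008,.12,.24),((.58,.232),.008,.085,.106)):
        P=full[np.linalg.norm(full[:,:2]-g,axis=1)<.03]
        try: print(g,rodaxis(f,P,r,z0,z1), P[P[:,2]<.3][:,2].max())
        except Exception as e: print(g,e)
    for l in("mark","guide_top","knob","hinge","socket"):
        print(l,[(round(d["conf"],2),d["location"]) for d in vision.recognise(nm,l)[:2]])
# post column profile in scene
for r in range(134,215,1):
    c=362; z=S["z_map"][r,c]
    if z>0:
        X=(np.array([(c-S["cx"])/S["fx"]*z,(r-S["cy"])/S["fy"]*z,z])-S["t"])@S["R"]
        print(r,S["img"][r,c].tolist(),np.round(X,3).tolist(),end="; ")
c=cv2.resize(S["img"][120:260,220:440],None,fx=3.6,fy=3.6,interpolation=cv2.INTER_CUBIC); cv2.imwrite("pics/crop1.png",c[:,:,::-1])
E
```

```text
scene stand ((557.0652465820312, 39.89488220214844), (360.1671142578125, 114.29234313964844), 76.93038940429688) 3134
block ((501.546630859375, -322.9364013671875), (52.72608947753906, 202.99945068359375), 79.8174819946289) 857
(0.502, -0.319) (array([ 0.50099724, -0.32413091]), 273, np.float64(0.0008711170445568753)) 0.18400371490612402
(0.438, -0.309) (array([ 0.43762846, -0.31272167]), 133, np.float64(0.0008694889707638122)) 0.15938955995860649
(0.567, -0.331) (array([ 0.56549769, -0.33512595]), 168, np.float64(0.0008406645706544815)) 0.15952518098526766
(0.582, 0.142) (array([0.57822382, 0.13740015]), 395, np.float64(0.0009761666328721503)) 0.24294581887380706
(0.58, 0.232) (array([0.575965  , 0.23961279]), 59, np.float64(0.0015084193968368644)) 0.10225461711605115
mark [(0.47, [185.8, 233.5])]
guide_top [(0.7, [211.0, 369.7])]
knob [(0.67, [209.5, 397.9]), (0.31, [283.9, 241.7])]
hinge []
socket [(0.75, [214.5, 313.9])]
top stand ((556.307861328125, 40.25862121582031), (360.5243835449219, 110.29011535644531), 77.30899047851562) 4488
block ((501.5329284667969, -323.6773986816406)
[... 3334 characters left out ...]
, 79, 71] [0.584, 0.143, 0.093]; 199 [89, 76, 71] [0.584, 0.144, 0.09]; 200 [104, 88, 81] [0.584, 0.144, 0.087]; 201 [107, 101, 95] [0.569, 0.149, 0.075]; 202 [108, 101, 100] [0.571, 0.148, 0.074]; 203 [120, 116, 108] [0.576, 0.147, 0.074]; 204 [122, 116, 111] [0.582, 0.145, 0.075]; 205 [124, 119, 112] [0.584, 0.145, 0.074]; 206 [145, 138, 133] [0.589, 0.143, 0.075]; 207 [161, 153, 150] [0.595, 0.142, 0.076]; 208 [170, 163, 156] [0.597, 0.141, 0.075]; 209 [127, 121, 118] [0.599, 0.14, 0.074]; 210 [93, 87, 84] [0.598, 0.141, 0.07]; 211 [105, 95, 92] [0.598, 0.141, 0.067]; 212 [104, 97, 89] [0.597, 0.142, 0.064]; 213 [100, 93, 85] [0.599, 0.141, 0.062]; 214 [101, 92, 89] [0.599, 0.142, 0.059];
```

View pics/crop1.png

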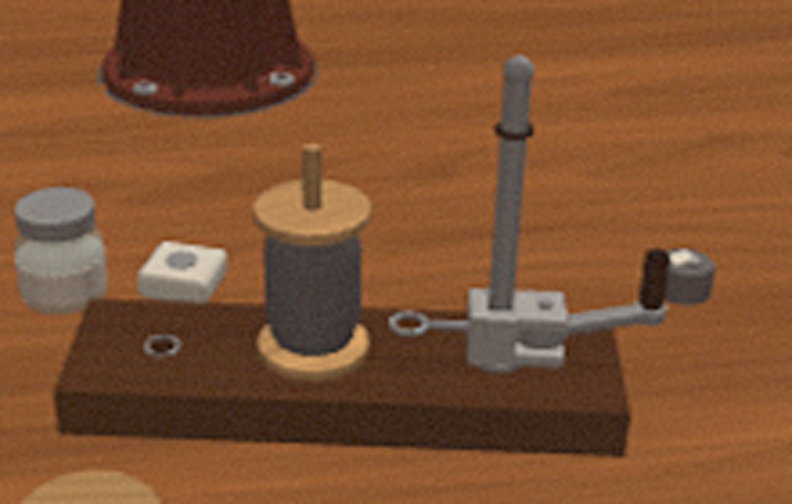

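The scene view shows the spindle as the headless middle rod at (152,189) and the socket at about (265,216). The ring is at (362,157), the guide at (365,212) and the knob at (401,198). The fits agree: spindle at (0.501,-0.324), post at (0.578,0.1375), lever about 0.335 rad.

Emit:
play_rows([
  {"delta_pos": [0.27,-0.99,0],"rotation": [0,0,0.08],"claw": 85},
  {"delta_pos": [0.27,-0.99,0],"rotation": [0,0,0.08],"claw": 85},
  {"delta_pos": [0.27,-0.99,0],"rotation": [0,0,0.08],"claw": 85},
  {"delta_pos": [0.27,-0.99,0],"rotation": [0,0,0.08],"claw": 85},
  {"delta_pos": [0.27,-0.99,0],"rotation": [0,0,0.08],"claw": 85},
  {"delta_pos": [0.27,-0.99,0],"rotation": [0,0,0.08],"claw": 85},
  {"delta_pos": [0.27,-0.99,0],"rotation": [0,0,0.08],"claw": 85},
  {"delta_pos": [0.27,-0.99,0],"rotation": [0,0,0.08],"claw": 85},
  {"delta_pos": [0.27,-0.99,0],"rotation": [0,0,0.08],"claw": 85},
  {"delta_pos": [0.27,-0.99,0],"rotation": [0,0,0.08],"claw": 85},
  {"delta_pos": [0.27,-0.99,0],"rotation": [0,0,0.08],"claw": 85},
  {"delta_pos": [0.27,-0.99,0],"rotation": [0,0,0.08],"claw": 85},
], grip_force=40)

```text
time: 3.5
eef_pos: [0.3416, 0.2702, 0.2315]
ee_rot: [180.0, 0.0, 160.2]
force: [0.6, -0.3, 0.1]
width: 0.995
grasp_force: 0.0
```

Run:
```python
from m import *
from scipy.optimize import least_squares
S=dict(np.load("scene0.npz")); T=dict(np.load("top0.npz"))
post=np.array([.5783,.1375]); C=(-S["R"].T@S["t"]); u=(C[:2]-post); u/=np.linalg.norm(u)
I=S["img"].astype(float).mean(2)
# dark profile of ring per column
for c in range(358,368): print(c,np.round(I[153:163,c]).tolist())
def row(z,r): return proj(S,[*(post+u*r),z])
for m in(.186,.188,.190,.192,.194,.196): print(m,np.round([*row(m,.012),*row(m+.004,.008)],2))
print("post top",row(.244,-.008),row(.244,.008),"collar top front",row(.076,.018),row(.076,.008))
print(np.round(I[130:140,362]),np.round(I[198:214,362]))
# socket ring in both images
sk=np.array([.5566,.0400])-.120*np.array([.2213,.9752]); print("socket",sk)
for n,f in(("scene",S),("top",T)):
    r,c=proj(f,[*sk,.034]); r0,c0=int(r)-9,int(c)-9
    print(n,r,c); 
    if n=="top": print(f["img"][r0:r0+19,c0:c0+19].mean(2).astype(int))
    p=f["img"][r0:r0+19,c0:c0+19].astype(float); sat=p.max(2)-p.min(2); b=p.mean(2)
    w=np.clip(b-60,0,None)*(sat<40); rr,cc=np.mgrid[:19,:19]; print("ring centroid",r0+(w*rr).sum()/w.sum(),c0+(w*cc).sum()/w.sum())
```

```text
358 [93.0, 54.0, 40.0, 25.0, 51.0, 87.0, 91.0, 86.0, 87.0, 85.0]
359 [84.0, 70.0, 66.0, 40.0, 33.0, 69.0, 82.0, 78.0, 81.0, 81.0]
360 [79.0, 85.0, 90.0, 63.0, 31.0, 49.0, 78.0, 84.0, 81.0, 78.0]
361 [83.0, 86.0, 87.0, 68.0, 39.0, 38.0, 78.0, 89.0, 85.0, 81.0]
362 [82.0, 88.0, 86.0, 81.0, 39.0, 39.0, 81.0, 92.0, 79.0, 86.0]
363 [87.0, 88.0, 90.0, 87.0, 46.0, 34.0, 78.0, 89.0, 90.0, 87.0]
364 [86.0, 82.0, 91.0, 76.0, 44.0, 42.0, 80.0, 82.0, 84.0, 81.0]
365 [87.0, 77.0, 82.0, 70.0, 44.0, 39.0, 73.0, 84.0, 80.0, 81.0]
366 [83.0, 70.0, 65.0, 53.0, 30.0, 79.0, 94.0, 90.0, 91.0, 93.0]
367 [93.0, 67.0, 44.0, 31.0, 38.0, 96.0, 99.0, 99.0, 94.0, 98.0]
0.186 [162.43 361.43 159.9  361.63]
0.188 [161.58 361.5  159.05 361.69]
0.19 [160.73 361.56 158.19 361.76]
0.192 [159.87 361.63 157.34 361.82]
0.194 [159.02 361.69 156.48 361.89]
0.196 [158.16 361.76 155.62 361.95]
post top (np.float64(133.19775131919874), np.float64(363.66131512691106)) (np.float64(136.17779773755495), np.float64(363.43426312317484)) collar top front (np.float64(207.4993665282479), np.float64(358.0002185378995)) (np.float64(205.
[... 1236 characters left out ...]

 [ 81  80  83  99 129 141 114  84  76  75  77  90 117 128 107  85  80  80
   80]
 [ 79  80  83 100 132 149 127  93  80  80  86 103 125 126 103  83  79  80
   79]
 [ 78  78  81  91 119 141 137 114 100 102 115 131 137 122  96  82  80  79
   79]
 [ 76  77  77  82  96 117 128 126 120 125 139 143 131 108  88  81  79  79
   79]
 [ 75  76  76  77  82  92 104 110 113 118 125 124 107  90  82  80  79  80
   80]
 [ 74  75  75  74  76  78  83  88  91  94  95  93  85  79  78  79  79  79
   79]
 [ 75  75  75  74  74  75  75  77  78  79  79  78  77  76  77  77  77  77
   78]
 [ 75  76  76  76  75  75  75  75  75  75  75  74  75  75  75  76  76  76
   77]]
ring centroid 235.12849124230743 356.8123351592615
```

Emit:
play_rows([
  {"delta_pos": [0.27,-0.99,0],"rotation": [0,0,0.08],"claw": 85},
  {"delta_pos": [0.27,-0.99,0],"rotation": [0,0,0.08],"claw": 85},
  {"delta_pos": [0.27,-0.99,0],"rotation": [0,0,0.08],"claw": 85},
  {"delta_pos": [0.27,-0.99,0],"rotation": [0,0,0.08],"claw": 85},
  {"delta_pos": [0.27,-0.99,0],"rotation": [0,0,0.08],"claw": 85},
  {"delta_pos": [0.27,-0.99,0],"rotation": [0,0,0.08],"claw": 85},
  {"delta_pos": [0.27,-0.99,0],"rotation": [0,0,0.08],"claw": 85},
  {"delta_pos": [0.27,-0.99,0],"rotation": [0,0,0.08],"claw": 85},
  {"delta_pos": [0.27,-0.99,0],"rotation": [0,0,0.08],"claw": 85},
  {"delta_pos": [0.27,-0.99,0],"rotation": [0,0,0.08],"claw": 85},
  {"delta_pos": [0.27,-0.99,0],"rotation": [0,0,0.08],"claw": 85},
  {"delta_pos": [0.27,-0.99,0],"rotation": [0,0,0.08],"claw": 85},
])

```text
time: 4.7
eef_pos: [0.4227, -0.0269, 0.2316]
ee_rot: [180.0, 0.0, 165.0]
force: [0.0, 0.8, -0.3]
width: 0.996
grasp_force: 0.0
```

Emit:
play_rows([
  {"delta_pos": [0.26,-0.99,0],"rotation": [0,0,0.08],"claw": 85},
  {"delta_pos": [0.26,-0.99,0],"rotation": [0,0,0.08],"claw": 85},
  {"delta_pos": [0.26,-0.99,0],"rotation": [0,0,0.08],"claw": 85},
  {"delta_pos": [0.26,-0.99,0],"rotation": [0,0,0.08],"claw": 85},
  {"delta_pos": [0.26,-0.99,0],"rotation": [0,0,0.08],"claw": 85},
  {"delta_pos": [0.26,-0.99,0],"rotation": [0,0,0.08],"claw": 85},
  {"delta_pos": [0.26,-0.99,0],"rotation": [0,0,0.08],"claw": 85},
  {"delta_pos": [0.26,-0.99,0],"rotation": [0,0,0.08],"claw": 85},
  {"delta_pos": [0.26,-0.99,0],"rotation": [0,0,0.08],"claw": 85},
  {"delta_pos": [0.26,-0.99,0],"rotation": [0,0,0.08],"claw": 85},
  {"delta_pos": [0.26,-0.7,0],"rotation": [0,0,0.08],"claw": 85},
  {"delta_pos": [0,0,0],"rotation": [0,0,0.08],"claw": 85},
])

```text
time: 5.9
eef_pos: [0.4944, -0.293, 0.2314]
ee_rot: [-179.9, 0.0, 169.7]
force: [0.7, 0.3, 0.2]
width: 0.992
grasp_force: 0.0
```

Emit:
play_rows([
  {"delta_pos": [0.14,-0.62,0],"rotation": [0,0,0.1],"claw": 85},
  {"delta_pos": [0.13,-0.62,0],"rotation": [0,0,0],"claw": 85},
  {"delta_pos": [0,0,0],"rotation": [0,0,0],"claw": 85},
  {"delta_pos": [0,0,-0.8],"rotation": [0,0,0],"claw": 85},
  {"delta_pos": [0,0,-1],"rotation": [0,0,0],"claw": 85},
  {"delta_pos": [0,0,-1],"rotation": [0,0,0],"claw": 85},
  {"delta_pos": [0,0,-1],"rotation": [0,0,0],"claw": 85},
  {"delta_pos": [0,0,0],"rotation": [0,0,0],"claw": 85},
  {"delta_pos": [0,0,0],"rotation": [0,0,0],"claw": 5},
  {"delta_pos": [0,0,0],"rotation": [0,0,0],"claw": 5},
  {"delta_pos": [0,0,0],"rotation": [0,0,0],"claw": 5},
  {"delta_pos": [0,0,0],"rotation": [0,0,0],"claw": 5},
])

```text
time: 7.1
eef_pos: [0.5015, -0.3225, 0.138]
ee_rot: [-179.9, 0.1, 170.3]
force: [-0.3, 0.7, -0.3]
width: 0.322
grasp_force: 0.0
```

Emit:
play_rows([
  {"delta_pos": [0,0,0],"rotation": [0,0,0],"claw": 5},
  {"delta_pos": [0,0,0],"rotation": [0,0,0],"claw": 5},
  {"delta_pos": [0,0,0],"rotation": [0,0,0],"claw": 5},
  {"delta_pos": [0,0,0],"rotation": [0,0,0],"claw": 5},
])

```text
time: 7.5
eef_pos: [0.5012, -0.3225, 0.1373]
ee_rot: [-179.9, 0.1, 170.3]
force: [0.3, 0.3, 5.1]
width: 0.125
grasp_force: 39.1
```

Emit:
play_rows([
  {"delta_pos": [0,0,0.4],"rotation": [0,0,0],"claw": 5},
  {"delta_pos": [0,0,0.8],"rotation": [0,0,0],"claw": 5},
  {"delta_pos": [0,0,0.8],"rotation": [0,0,0],"claw": 5},
  {"delta_pos": [0,0,0.6],"rotation": [0,0,0],"claw": 5},
  {"delta_pos": [0.12,0.99,0],"rotation": [0,0,0],"claw": 5},
  {"delta_pos": [0.12,0.99,0],"rotation": [0,0,0],"claw": 5},
  {"delta_pos": [0.12,0.99,0],"rotation": [0,0,0],"claw": 5},
  {"delta_pos": [0.12,0.99,0],"rotation": [0,0,0],"claw": 5},
  {"delta_pos": [0.12,0.99,0],"rotation": [0,0,0],"claw": 5},
  {"delta_pos": [0.12,0.99,0],"rotation": [0,0,0],"claw": 5},
  {"delta_pos": [0.12,0.99,0],"rotation": [0,0,0],"claw": 5},
  {"delta_pos": [0.12,0.99,0],"rotation": [0,0,0],"claw": 5},
])

```text
time: 8.7
eef_pos: [0.5242, -0.1224, 0.2011]
ee_rot: [180.0, -0.1, 170.3]
force: [0.5, 0.4, 0.5]
width: 0.126
grasp_force: 39.1
```

Emit:
play_rows([
  {"delta_pos": [0.12,0.95,0],"rotation": [0,0,0],"claw": 5},
  {"delta_pos": [0.08,0.98,0],"rotation": [0,0,0],"claw": 5},
  {"delta_pos": [0,0,0],"rotation": [0,0,0],"claw": 5},
  {"delta_pos": [0,0,0],"rotation": [0,0,0],"claw": 5},
])

```text
time: 9.1
eef_pos: [0.5293, -0.0753, 0.2012]
ee_rot: [-180.0, -0.0, 170.4]
force: [1.0, -0.7, -0.2]
width: 0.123
grasp_force: 39.1
```

Run:
```python
from m import *
f=vision.grab_frame("scene"); np.savez("scene1.npz",**f)
st=ctrl.read_state(); print(st["eef_pos"],st["ee_rot"])
P=pts(f,np.ones((400,640),bool)); P=P[np.linalg.norm(P[:,:2]-[.53,-.077],axis=1)<.03]
for z0,z1 in((.07,.09),(.09,.11),(.11,.13),(.13,.15),(.15,.17)):
    print(z0,rodaxis(f,P,.006,z0,z1))
Q=P[(P[:,2]>.045)]; print("foot",np.sort(Q[:,2])[:8])
cv2.imwrite("pics/crop2.png",cv2.resize(f["img"][100:260,200:420],None,fx=3.6,fy=3.6,interpolation=cv2.INTER_CUBIC)[:,:,::-1])
```

```text
[ 0.52943265 -0.07588221  0.20123376] [-1.79970052e+02 -2.35183084e-02  1.70292715e+02]
0.07 (array([ 0.52945215, -0.07586951]), 29, np.float64(0.0006639716211019745))
0.09 (array([ 0.52888338, -0.0761781 ]), 40, np.float64(0.0007011690514122782))
0.11 (array([ 0.52931351, -0.07598875]), 40, np.float64(0.0007627903826930058))
0.13 (array([ 0.52972031, -0.07593924]), 43, np.float64(0.0007100654133422248))
0.15 (array([ 0.52940047, -0.0762274 ]), 42, np.float64(0.0008856139203019562))
foot [0.0747     0.07471361 0.07472011 0.07501898 0.07623219 0.07650783
 0.07710219 0.07831143]
```

View pics/crop2.png

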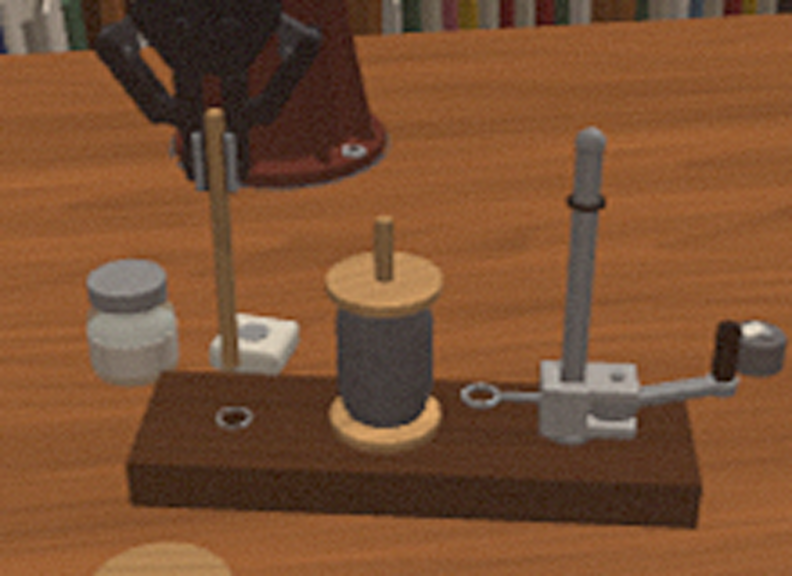

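The rod hangs upright with its axis at (0.529,-0.076), right over the socket ring at crop (235,417).

Emit:
play_rows([
  {"delta_pos": [0.03,-0.02,-0.6],"rotation": [0,0,0],"claw": 5},
  {"delta_pos": [0,0,-0.6],"rotation": [0,0,0],"claw": 5},
  {"delta_pos": [0,0,-0.3],"rotation": [0,0,0],"claw": 5},
  {"delta_pos": [0,0,-0.2],"rotation": [0,0,0],"claw": 5},
  {"delta_pos": [0,0,-0.2],"rotation": [0,0,0],"claw": 5},
  {"delta_pos": [0,0,0],"rotation": [0,0,0],"claw": 5},
])

```text
time: 9.75
eef_pos: [0.5299, -0.076, 0.1529]
ee_rot: [180.0, -0.1, 170.3]
force: [-0.4, -0.0, 0.1]
width: 0.128
grasp_force: 39.1
```

Emit:
play_rows([
  {"delta_pos": [0,0,-0.2],"rotation": [0,0,0],"claw": 5},
  {"delta_pos": [0,0,-0.2],"rotation": [0,0,0],"claw": 5},
  {"delta_pos": [0,0,-0.2],"rotation": [0,0,0],"claw": 5},
  {"delta_pos": [0,0,0],"rotation": [0,0,0],"claw": 5},
])

```text
time: 10.15
eef_pos: [0.5298, -0.0759, 0.1378]
ee_rot: [180.0, -0.1, 170.3]
force: [0.1, 0.9, -0.9]
width: 0.132
grasp_force: 39.1
```

Emit:
play_rows([
  {"delta_pos": [0,0,0],"rotation": [0,0,0],"claw": 35},
  {"delta_pos": [0,0,0],"rotation": [0,0,0],"claw": 35},
  {"delta_pos": [0,0,0],"rotation": [0,0,0],"claw": 35},
  {"delta_pos": [0,0,0.4],"rotation": [0,0,0],"claw": 35},
  {"delta_pos": [0,0,0.8],"rotation": [0,0,0],"claw": 35},
  {"delta_pos": [0,0,1],"rotation": [0,0,0],"claw": 35},
  {"delta_pos": [0,0,1],"rotation": [0,0,0],"claw": 35},
  {"delta_pos": [0,0,1],"rotation": [0,0,0],"claw": 35},
  {"delta_pos": [0,0,1],"rotation": [0,0,0],"claw": 35},
  {"delta_pos": [0,0,0.3],"rotation": [0,0,0],"claw": 35},
  {"delta_pos": [0,0,0],"rotation": [0,0,0],"claw": 35},
])

```text
time: 11.25
eef_pos: [0.5315, -0.0764, 0.2785]
ee_rot: [-180.0, 0.2, 170.3]
force: [0.7, -0.5, 0.6]
width: 0.408
grasp_force: 0.0
```

Run:
```python
from m import *
f=vision.grab_frame("scene"); np.savez("scene2.npz",**f)
st=ctrl.read_state(); print(st["time"],st["eef_pos"],st["ee_rot"])
P=pts(f,np.ones((400,640),bool)); A=P[np.linalg.norm(P[:,:2]-[.53,-.077],axis=1)<.03]
for z0,z1 in((.05,.11),(.12,.18)): print(z0,rodaxis(f,A,.006,z0,z1))
print(A[A[:,2]<.2][:,2].max())
```

```text
11.3 [ 0.53050909 -0.07610078  0.27660786] [-1.79995078e+02  5.35494192e-02  1.70272808e+02]
0.05 (array([ 0.52975122, -0.07711266]), 114, np.float64(0.000823318889974783))
0.12 (array([ 0.52969981, -0.07690647]), 132, np.float64(0.0008371613196444461))
0.18244064234856136
```

Emit:
play_rows([
  {"delta_pos": [0.12,0.84,0],"rotation": [0,0,-0.98],"claw": 60},
  {"delta_pos": [0.12,0.84,0],"rotation": [0,0,-0.98],"claw": 60},
  {"delta_pos": [0.12,0.84,0],"rotation": [0,0,-0.98],"claw": 60},
  {"delta_pos": [0.12,0.84,0],"rotation": [0,0,-0.98],"claw": 60},
  {"delta_pos": [0.12,0.84,0],"rotation": [0,0,-0.98],"claw": 60},
  {"delta_pos": [0.12,0.84,0],"rotation": [0,0,-0.98],"claw": 60},
  {"delta_pos": [0.12,0.84,0],"rotation": [0,0,-0.98],"claw": 60},
  {"delta_pos": [0.12,0.84,0],"rotation": [0,0,-0.98],"claw": 60},
  {"delta_pos": [0.12,0.84,0],"rotation": [0,0,-0.98],"claw": 60},
  {"delta_pos": [0.12,0.84,0],"rotation": [0,0,-0.98],"claw": 60},
  {"delta_pos": [0.12,0.84,0],"rotation": [0,0,-0.98],"claw": 60},
  {"delta_pos": [0.12,0.84,0],"rotation": [0,0,-0.98],"claw": 60},
])

```text
time: 12.5
eef_pos: [0.5652, 0.1766, 0.2735]
ee_rot: [-179.8, -0.0, 111.3]
force: [0.6, -0.1, 0.2]
width: 0.705
grasp_force: 0.0
```

Emit:
play_rows([
  {"delta_pos": [0.12,0.84,0],"rotation": [0,0,-0.98],"claw": 60},
  {"delta_pos": [0.12,0.84,0],"rotation": [0,0,-0.98],"claw": 60},
  {"delta_pos": [0.12,0.84,0],"rotation": [0,0,-0.98],"claw": 60},
  {"delta_pos": [0,0,0],"rotation": [0,0,0],"claw": 60},
  {"delta_pos": [0,0,0],"rotation": [0,0,0],"claw": 60},
])

```text
time: 13.0
eef_pos: [0.5744, 0.2386, 0.2741]
ee_rot: [-179.8, 0.1, 96.9]
force: [0.0, 0.7, -0.3]
width: 0.699
grasp_force: 0.0
```

Emit:
play_rows([
  {"delta_pos": [0.07,0.04,-0.6],"rotation": [0,0,-0.1],"claw": 60},
  {"delta_pos": [0,0,-1],"rotation": [0,0,0],"claw": 60},
  {"delta_pos": [0,0,-1],"rotation": [0,0,0],"claw": 60},
  {"delta_pos": [0,0,-1],"rotation": [0,0,0],"claw": 60},
  {"delta_pos": [0,0,-1],"rotation": [0,0,0],"claw": 60},
  {"delta_pos": [0,0,-1],"rotation": [0,0,0],"claw": 60},
  {"delta_pos": [0,0,-1],"rotation": [0,0,0],"claw": 60},
  {"delta_pos": [0,0,-0.8],"rotation": [0,0,0],"claw": 60},
  {"delta_pos": [0,0,-0.6],"rotation": [0,0,0],"claw": 60},
  {"delta_pos": [0,0,-0.2],"rotation": [0,0,0],"claw": 60},
  {"delta_pos": [0,0,0],"rotation": [0,0,0],"claw": 60},
  {"delta_pos": [0,0,0],"rotation": [0,0,0],"claw": 60},
])

```text
time: 14.2
eef_pos: [0.5781, 0.24, 0.0723]
ee_rot: [179.9, -0.0, 96.3]
force: [0.6, -1.2, 0.5]
width: 0.695
grasp_force: 0.0
```

Emit:
play_rows([
  {"delta_pos": [0,0,0],"rotation": [0,0,0],"claw": 5},
  {"delta_pos": [0,0,0],"rotation": [0,0,0],"claw": 5},
  {"delta_pos": [0,0,0],"rotation": [0,0,0],"claw": 5},
  {"delta_pos": [0,0,0],"rotation": [0,0,0],"claw": 5},
  {"delta_pos": [0,0,0],"rotation": [0,0,0],"claw": 5},
  {"delta_pos": [0,0,0],"rotation": [0,0,0],"claw": 5},
], grip_force=45)

```text
time: 14.8
eef_pos: [0.5776, 0.2402, 0.0721]
ee_rot: [179.9, -0.0, 96.3]
force: [-1.2, 1.3, 3.7]
width: 0.171
grasp_force: 43.9
```

Run:
```python
from m import *
f=vision.grab_frame("scene"); np.savez("scene3.npz",**f)
st=ctrl.read_state(); print({k:st[k] for k in("time","eef_pos","ee_rot","force","torque","width","grasp_force")})
cv2.imwrite("pics/crop3.png",cv2.resize(f["img"][110:260,280:480],None,fx=4,fy=4,interpolation=cv2.INTER_CUBIC)[:,:,::-1])
```

```text
{'time': 14.85, 'eef_pos': array([0.57761208, 0.24026231, 0.07207416]), 'ee_rot': array([ 1.79942109e+02, -2.82586292e-02,  9.62741318e+01]), 'force': array([-0.36443573,  0.71651651,  4.57101335]), 'torque': array([ 0.0582664 ,  0.17112734, -0.00355646]), 'width': 0.1682916928778256, 'grasp_force': 43.89545559883118}
```

View pics/crop3.png

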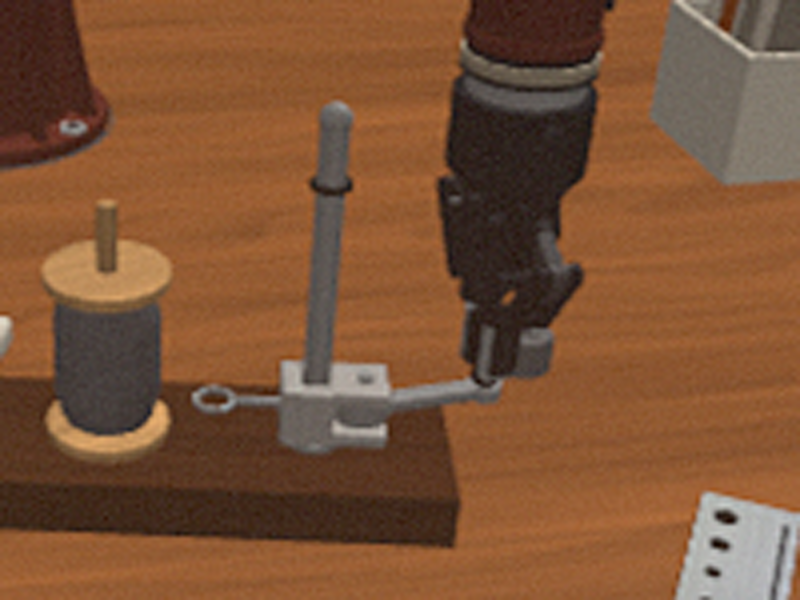

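The grip is on the knob at crop (485,360), and the collar is still at the foot of the post. Next, lift by 100 mm and compare the collar with the ring.

Emit:
play_rows([
  {"delta_pos": [0,0,0.2],"rotation": [0,0,0],"claw": 5},
  {"delta_pos": [0,0,0.5],"rotation": [0,0,0],"claw": 5},
  {"delta_pos": [0,0,0.6],"rotation": [0,0,0],"claw": 5},
  {"delta_pos": [0,0,0.6],"rotation": [0,0,0],"claw": 5},
  {"delta_pos": [0,0,0.6],"rotation": [0,0,0],"claw": 5},
  {"delta_pos": [0,0,0.6],"rotation": [0,0,0],"claw": 5},
  {"delta_pos": [0,0,0.5],"rotation": [0,0,0],"claw": 5},
  {"delta_pos": [0,0,0.3],"rotation": [0,0,0],"claw": 5},
  {"delta_pos": [0,0,0.1],"rotation": [0,0,0],"claw": 5},
  {"delta_pos": [0,0,0],"rotation": [0,0,0],"claw": 5},
  {"delta_pos": [0,0,0],"rotation": [0,0,0],"claw": 5},
])

```text
time: 15.95
eef_pos: [0.5775, 0.2401, 0.1712]
ee_rot: [180.0, -0.0, 96.3]
force: [1.2, 2.4, -2.0]
width: 0.173
grasp_force: 44.2
```

```bash
cat > g.py <<'E'
from m import *
post=np.array([.5783,.1375]); X=np.array([.9752,-.2213]); Y=np.array([.2213,.9752])
def edge(f,z,ys=np.linspace(-.013,.013,14)):
    # top front edge of collar (stand x=+18mm): subpixel row of steepest bright->dark drop, minus predicted
    I=cv2.cvtColor(f["img"],cv2.COLOR_RGB2GRAY).astype(np.float32); o=[]
    for y in ys:
        r,c=proj(f,[*(post+.018*X+y*Y),z]); rr=np.arange(r-6,r+6.01,.1)
        v=cv2.remap(I,np.full((1,len(rr)),c,np.float32),rr[None].astype(np.float32),cv2.INTER_CUBIC)[0]
        g=np.gradient(cv2.GaussianBlur(v[None],(0,0),4)[0]); i=g[10:-10].argmin()+10; o.append(rr[i]-r)
    return np.median(o),np.std(o)
def ring(f):
    # dark centroid along post front line -> z of ring underside by model
    I=cv2.cvtColor(f["img"],cv2.COLOR_RGB2GRAY).astype(np.float32)
    C=-f["R"].T@f["t"]; u=C[:2]-post; u/=np.linalg.norm(u); o=[]
    for z in np.arange(.185,.206,.0002):
        a=np.array(proj(f,[*(post+u*.012),z])); b=np.array(proj(f,[*(post+u*.008),z+.004])); s=[]
        for dc in np.linspace(-1.5,1.5,7):
            def samp(p): 
                n=12; q=np.linspace(p[0],p[1],n); return cv2.remap(I,q[:,1:].astype(np.float32)+np.float32(dc),q[:,:1].astype(np.float32),cv2.INTER_CUBIC).mean()
            s.append(samp((a,b))-.5*samp((a,a+(a-b)*.6))-.5*samp((b,b+(b-a)*.6)))
        o.append((np.mean(s),z))
    o.sort(); zs=[z for v,z in o[:5]]; zr=np.mean(zs)
    pr=proj(f,[*(post+u*.012),zr])[0]; k=(proj(f,[*(post+u*.012),zr+.001])[0]-pr)
    return zr,k
E
python3 - <<'E'
from g import *
f=vision.grab_frame("scene"); np.savez("scene4.npz",**f)
st=ctrl.read_state(); print(st["time"],st["eef_pos"],st["ee_rot"],st["force"])
z=.076+st["eef_pos"][2]-.0721; print("guide_top",z)
for n in (0,2,3): 
    s=dict(np.load(f"scene{n}.npz")); print(n,edge(s,.076),ring(s))
print(edge(f,z),ring(f))
for nm in("guide_top","mark"): print(vision.recognise("scene",nm)[:1])
cv2.imwrite("pics/crop4.png",cv2.resize(f["img"][120:220,320:440],None,fx=6,fy=6,interpolation=cv2.INTER_CUBIC)[:,:,::-1])
E
```

```text
16.0 [0.57743369 0.2400438  0.1710322 ] [ 1.79965007e+02 -1.56369899e-02  9.62702609e+01] [ 0.90972253  2.93812669 -1.90242951]
guide_top 0.17493220368198598
0 (np.float64(0.8999999999996078), np.float64(0.24085307571552012)) (np.float64(0.19460000000000027), np.float64(-0.4284975272434792))
2 (np.float64(0.9499999999996049), np.float64(0.22096726140367343)) (np.float64(0.19460000000000027), np.float64(-0.4284975272434792))
3 (np.float64(0.8999999999996078), np.float64(0.257638411383863)) (np.float64(0.19460000000000027), np.float64(-0.4284975272434792))
(np.float64(1.1999999999995907), np.float64(0.27302164076593294)) (np.float64(0.19480000000000025), np.float64(-0.4286039804323707))
[{'location': [172.2, 367.5], 'conf': 0.68}]
[{'location': [217.8, 320.8], 'conf': 0.74}]
```

View pics/crop4.png

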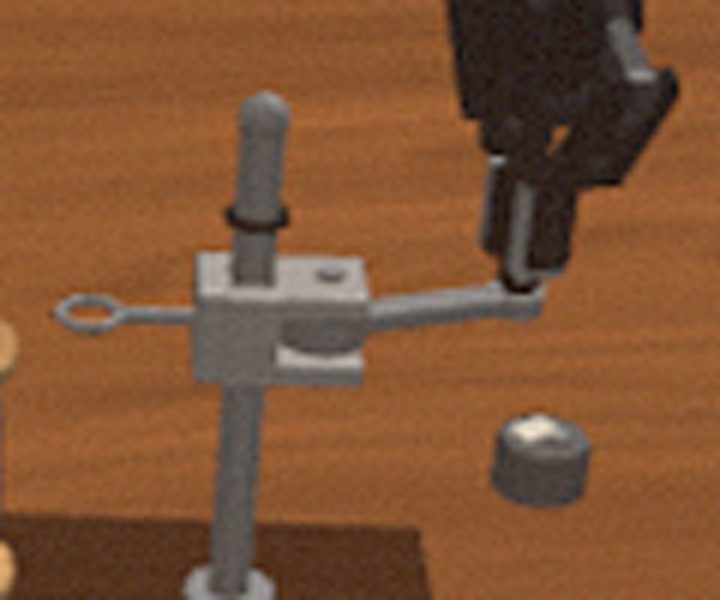

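```bash
cat >> g.py <<'E'
def drop(f,p,sign,L=5):
    I=cv2.cvtColor(f["img"],cv2.COLOR_RGB2GRAY).astype(np.float32)
    r,c=p; rr=np.arange(r-L,r+L+.01,.1)
    v=cv2.remap(I,np.full((1,len(rr)),c,np.float32),rr[None].astype(np.float32),cv2.INTER_CUBIC)[0]
    g=sign*np.gradient(cv2.GaussianBlur(v[None],(0,0),4)[0]); i=g[8:-8].argmax()+8; return rr[i]-r
def collar(f,z):
    fr=[drop(f,proj(f,[*(post+.018*X+y*Y),z]),-1) for y in np.linspace(-.014,.014,15)]
    bk=[drop(f,proj(f,[*(post-.018*X+y*Y),z]),+1,3.5) for y in (-.016,-.0145,-.013,.012,.014,.016,.02,.025,.03)]
    return np.median(fr),np.median(bk),np.round(bk,1)
def facez(f,z):
    P=pts(f,np.ones((400,640),bool)); d=P[:,:2]-post; a=d@X; b=d@Y
    m=(abs(a)<.014)&(abs(b)<.016)&(np.hypot(a,b)>.012)&(abs(P[:,2]-z)<.008); return np.median(P[m,2])-z,m.sum()
E
python3 - <<'E'
from g import *
for n,z in((0,.076),(3,.076),(4,.175)):
    f=dict(np.load(f"scene{n}.npz")); print(n,collar(f,z),facez(f,z))
f=dict(np.load("scene0.npz")); sk=np.array([.5301,-.0768]); C=(-f["R"].T@f["t"])
# post axis z-bias: known tops
P=pts(f,np.ones((400,640),bool))
for nm,c,z,r in(("stand",(.575,-.03),.034,.012),("tin",(.786,.059),.032,.03),("bobbinflange",(.552,.0205),.142,.03),("block",(.47,-.318),.04,.012),("table",(.65,.0),0,.02)):
    m=(np.hypot(*(P[:,:2]-c).T)<r)&(abs(P[:,2]-z)<.006); print(nm,np.median(P[m,2])-z,m.sum())
f=vision.grab_frame("top"); np.savez("top4.npz",**f); print("top face",facez(f,.175)); print(facez(dict(np.load("top0.npz")),.076))
E
```

```text
0 (np.float64(0.8999999999996646), np.float64(0.8999999999997499), array([0.8, 0.7, 0.7, 1. , 0.9, 1.1, 0.7, 1. , 0.9])) (np.float64(-0.0014606510942432177), np.int64(41))
3 (np.float64(0.8999999999996646), np.float64(0.8999999999997499), array([0.8, 0.7, 0.7, 1. , 0.9, 0.9, 1.1, 1. , 0.9])) (np.float64(-0.0013083394745909832), np.int64(40))
4 (np.float64(1.1999999999996476), np.float64(1.0999999999997385), array([1. , 1. , 1. , 1.4, 1.4, 1.3, 1.2, 1. , 1.1])) (np.float64(-0.0014280989227773988), np.int64(38))
stand -0.001101221115162504 50
tin -0.0010940763379878524 563
bobbinflange -0.0010761671710354248 258
block -0.0008703877552240849 37
table -0.0011337749513107996 168
top face (np.float64(-0.0006241805075181683), np.int64(62))
(np.float64(0.00017296757134716012), np.int64(58))
```

Emit:
play_rows([
  {"delta_pos": [0,0,0.2],"rotation": [0,0,0],"claw": 5},
  {"delta_pos": [0,0,0.3],"rotation": [0,0,0],"claw": 5},
  {"delta_pos": [0,0,0.26],"rotation": [0,0,0],"claw": 5},
  {"delta_pos": [0,0,0.1],"rotation": [0,0,0],"claw": 5},
  {"delta_pos": [0,0,0],"rotation": [0,0,0],"claw": 5},
  {"delta_pos": [0,0,0],"rotation": [0,0,0],"claw": 5},
])

```text
time: 16.75
eef_pos: [0.5772, 0.24, 0.1931]
ee_rot: [180.0, -0.0, 96.3]
force: [0.7, 2.6, -1.2]
width: 0.17
grasp_force: 44.2
```

Run:
```python
from g import *
f=vision.grab_frame("scene"); np.savez("scene5.npz",**f)
st=ctrl.read_state(); z=.076+st["eef_pos"][2]-.0721; print(st["time"],st["eef_pos"],z)
print(collar(f,z),facez(f,z))
I=f["img"].mean(2).astype(int); print(I[146:170,354:373])
C=-f["R"].T@f["t"]; u=C[:2]-post; u/=np.linalg.norm(u)
for m in(.195,.197,.199): print(m,[round(proj(f,[*(post+u*r),m+h])[0],2) for r,h in((.012,0),(.008,.004),(-.012,.004))])
cv2.imwrite("pics/crop5.png",cv2.resize(f["img"][130:190,325:405],None,fx=9,fy=9,interpolation=cv2.INTER_CUBIC)[:,:,::-1])
```

```text
16.8 [0.57718885 0.2400119  0.19292126] 0.19682125545804802
(np.float64(0.8999999999996646), np.float64(0.9999999999997442), array([1. , 1. , 1. , 0.5, 0.6, 0.8, 1. , 1.1, 0.8])) (np.float64(-0.0013297729354247723), np.int64(33))
[[ 97  98  98 100 103  87  81  81  85  90  87  87  78  95  98  98 100  97
   96]
 [101  98 101  99 101  95  78  78  87  86  85  86  82  91  95  95  95  97
   96]
 [ 95  95 100  92  99  89  81  81  83  88  87  81  80  95  94  93 100  98
   97]
 [ 88  93  93  88  93  88  78  81  85  90  86  81  79  93  94  92  90  93
   90]
 [ 90  98  90  92  92  88  81  84  83  89  85  84  79  92  94  93  94  97
   94]
 [ 89  85  87  89  91  86  76  84  83  88  86  84  87  95  96  91  87  91
   89]
 [ 88  84  84  92  95  92  80  83  87  86  88  80  87  90  86  92  90  93
   89]
 [149 152 157 152 130  94  77  81  87  89  89  81  87 127 142 141 127 123
  118]
 [163 169 176 138  78  75  81  82  88  86  85  81  67  96 151 170 164 156
  159]
 [163 165 156  95  25  66  88  89  89  97  89  86  58  41 137 172 167 167
  164]
 [158 170 164 104  20  41  55  66  82  83  71  75  54  25 13
[... 574 characters left out ...]
92  89
   90]
 [ 98  94 100  96  92  97 101  95  95 100  98  97  96  96  78  84  78  83
   83]
 [ 98  95  99  97  95  99  98  99  94  99  92 101  97  96  86  73  84  81
   83]
 [ 96  98 100  93 103  97  99  94  97  95  98  92  98  87  77  79  80  86
   85]
 [ 95  99  98  93  99  95  97  98 100  94  99  94  94  76  79  77  84  79
   80]
 [ 97  99  99  96  97  98  99  96 100  99  98  98  89 100  85  71  78  84
   82]
 [ 97  97 101  91  96 101  97  95  95  95  99  96  99 140 150 105  93  82
   69]]
0.195 [np.float64(158.59), np.float64(156.05), np.float64(152.05)]
0.197 [np.float64(157.73), np.float64(155.19), np.float64(151.2)]
0.199 [np.float64(156.87), np.float64(154.33), np.float64(150.36)]
```

View pics/crop5.png

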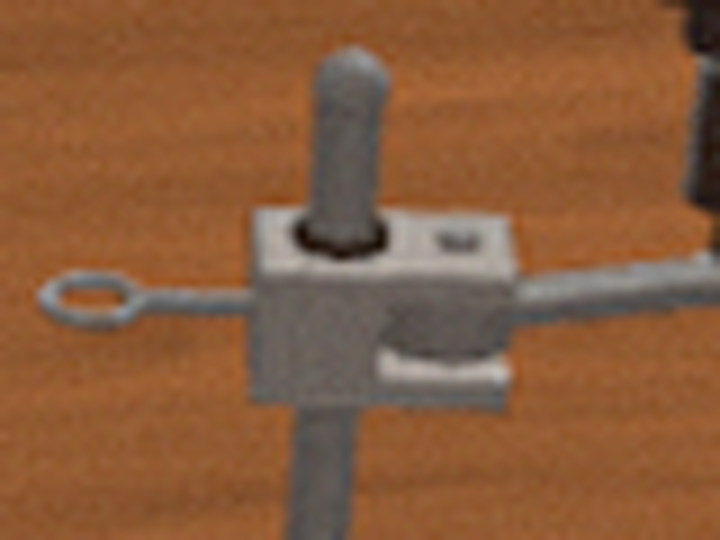

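The ring (crop 340,245) now rests on the collar's top face (front edge at crop row 275). Guide_top is about 0.1968 and the ring about 0.197, so they are level. Next I work out the arc for the swing.

Run:
```python
import numpy as np
H=np.array([.5845,.1648]); p=np.array([.5772,.2400]); v=p-H; r=np.hypot(*v); a=np.degrees(np.arctan2(v[1],v[0])); print(r,a)
acc=p.copy()
for k in range(1,19):
    t=np.radians(a+4*k); q=H+r*np.array([np.cos(t),np.sin(t)]); d=np.round((q-acc)/.025,2); acc+=d*.025; print(k,round(a+4*k,1),d.tolist(),np.round(acc,4))
```

```text
0.07555349098486448 95.54458449506531
1 99.5 [-0.21, -0.03] [0.572  0.2392]
2 103.5 [-0.21, -0.04] [0.5667 0.2382]
3 107.5 [-0.2, -0.06] [0.5617 0.2368]
4 111.5 [-0.2, -0.07] [0.5567 0.235 ]
5 115.5 [-0.19, -0.08] [0.552 0.233]
6 119.5 [-0.19, -0.1] [0.5472 0.2305]
7 123.5 [-0.18, -0.11] [0.5427 0.2278]
8 127.5 [-0.17, -0.12] [0.5385 0.2248]
9 131.5 [-0.16, -0.14] [0.5345 0.2212]
10 135.5 [-0.16, -0.14] [0.5305 0.2177]
11 139.5 [-0.14, -0.16] [0.527  0.2137]
12 143.5 [-0.13, -0.16] [0.5237 0.2097]
13 147.5 [-0.12, -0.18] [0.5207 0.2052]
14 151.5 [-0.11, -0.18] [0.518  0.2007]
15 155.5 [-0.09, -0.19] [0.5157 0.196 ]
16 159.5 [-0.08, -0.19] [0.5137 0.1912]
17 163.5 [-0.07, -0.2] [0.512  0.1862]
18 167.5 [-0.05, -0.21] [0.5107 0.181 ]
```

Emit:
play_rows([
  {"delta_pos": [-0.21,-0.03,0],"rotation": [0,0,0.8],"claw": 5},
  {"delta_pos": [-0.21,-0.04,0],"rotation": [0,0,0.8],"claw": 5},
  {"delta_pos": [-0.2,-0.06,0],"rotation": [0,0,0.8],"claw": 5},
  {"delta_pos": [-0.2,-0.07,0],"rotation": [0,0,0.8],"claw": 5},
  {"delta_pos": [-0.19,-0.08,0],"rotation": [0,0,0.8],"claw": 5},
  {"delta_pos": [-0.19,-0.1,0],"rotation": [0,0,0.8],"claw": 5},
  {"delta_pos": [0,0,0],"rotation": [0,0,0],"claw": 5},
])

```text
time: 17.5
eef_pos: [0.5469, 0.2305, 0.1927]
ee_rot: [180.0, -0.0, 120.3]
force: [0.4, 1.5, -2.6]
width: 0.171
grasp_force: 44.2
```

Emit:
play_rows([
  {"delta_pos": [-0.18,-0.11,0.02],"rotation": [0,0,0.8],"claw": 5},
  {"delta_pos": [-0.17,-0.12,0],"rotation": [0,0,0.8],"claw": 5},
  {"delta_pos": [-0.16,-0.14,0],"rotation": [0,0,0.8],"claw": 5},
  {"delta_pos": [-0.16,-0.14,0],"rotation": [0,0,0.8],"claw": 5},
  {"delta_pos": [-0.14,-0.16,0],"rotation": [0,0,0.8],"claw": 5},
  {"delta_pos": [-0.13,-0.16,0],"rotation": [0,0,0.8],"claw": 5},
  {"delta_pos": [0,0,0],"rotation": [0,0,0],"claw": 5},
])

```text
time: 18.2
eef_pos: [0.5235, 0.2098, 0.1934]
ee_rot: [180.0, -0.0, 144.2]
force: [0.0, 2.8, -3.1]
width: 0.172
grasp_force: 44.2
```

Emit:
play_rows([
  {"delta_pos": [-0.12,-0.18,0],"rotation": [0,0,0.8],"claw": 5},
  {"delta_pos": [-0.11,-0.18,0],"rotation": [0,0,0.8],"claw": 5},
  {"delta_pos": [-0.09,-0.19,0],"rotation": [0,0,0.8],"claw": 5},
  {"delta_pos": [-0.08,-0.19,0],"rotation": [0,0,0.8],"claw": 5},
  {"delta_pos": [0,0,0],"rotation": [0,0,0],"claw": 5},
])

```text
time: 18.7
eef_pos: [0.5138, 0.1912, 0.1954]
ee_rot: [-180.0, 0.0, 160.2]
force: [-3.4, 1.1, 7.0]
width: 0.171
grasp_force: 45.3
```

Run:
```python
from g import *
st=ctrl.read_state(); print(st["time"],st["eef_pos"],st["ee_rot"],st["force"],st["torque"])
f=vision.grab_frame("scene"); np.savez("scene6.npz",**f)
st=ctrl.read_state(); print(st["time"],st["eef_pos"],st["force"])
for z in(.1968,.199): print(z,collar(f,z),facez(f,z))
print(f["img"].mean(2).astype(int)[150:162,354:373])
cv2.imwrite("pics/crop6.png",cv2.resize(f["img"][110:200,300:420],None,fx=6,fy=6,interpolation=cv2.INTER_CUBIC)[:,:,::-1])
```

```text
18.7 [0.5138416  0.19116429 0.19543037] [-1.79985781e+02  2.02176645e-02  1.60242493e+02] [-3.44990329  1.12783734  7.01979655] [0.14566725 0.63493745 0.40001988]
18.75 [0.51379954 0.19102066 0.19540955] [-3.23927893  1.96392409  7.12900708]
0.1968 (np.float64(-0.10000000000027853), np.float64(-0.20000000000018758), array([-0.1, -0.1, -0.1, -0.1, -0.2, -0.2, -0.3, -0.5, -0.5])) (np.float64(0.0014468006207852546), np.int64(41))
0.199 (np.float64(0.699999999999676), np.float64(0.7999999999997556), array([ 0.9,  0.9,  0.9,  0.8,  0.7,  0.8,  0.6,  0.4, -2.7])) (np.float64(-0.0007531993792147529), np.int64(41))
[[ 88  86  92  86  93  83  74  82  86  87  83  81  84  94  93  86  84  85
   82]
 [ 97  96  88  79  99  92  76  76  87  90  90  83  79  88  85  85  83  86
   85]
 [149 154 154 160 146 107  76  80  84  83  87  84  94 127 139 131 136 136
  131]
 [157 168 167 178 150  91  78  83  83  88  86  80 104 152 167 162 165 164
  162]
 [157 168 166 142  79  69  84  81  84  87  87  81  71 104 154 167 164 168
  166]
 [151 165 172 115  15  63  84  83  86  88  90  82  54  41 132 168 165 167
  165]
 [145 163 172 138  69  27  46  54  73  69  67  58  43  50 134 166 164 163
  160]
 [155 169 166 166 140 135 127  92  59  69  77  81  86 130 164 165 162 163
  165]
 [147 161 159 165 153 163 174 167 157 158 161 154 166 173 179 172 170 174
  177]
 [106 113 114 118 115 127 129 135 136 135 132 140 133 140 130 129 131 131
  135]
 [ 91  97  93  94  96  91  96  98  92  97  94  96 102 101  99  98  98  96
   99]
 [ 92  92  94  98  91  97  91  99  92  92  96  97  96  94  97  95  93 100
   97]]
```

View pics/crop6.png

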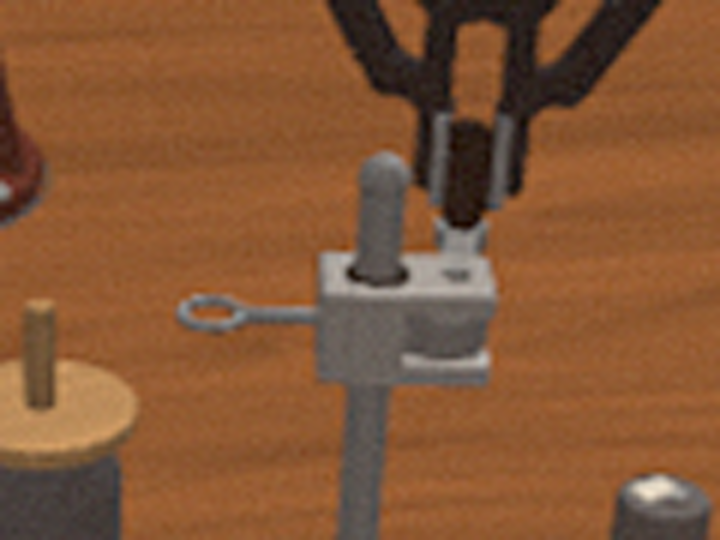

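The guide was pushed up about 2 mm by the clamping cam: the collar edge is at row 158.6 instead of 159.5, and TCP z agrees. I'll open the lever back below the clamping angle, re-level, and swing again with a downward counter-push.

Emit:
play_rows([
  {"delta_pos": [0.08,0.19,0],"rotation": [0,0,-0.8],"claw": 5},
  {"delta_pos": [0.09,0.19,0],"rotation": [0,0,-0.8],"claw": 5},
  {"delta_pos": [0.11,0.18,0],"rotation": [0,0,-0.8],"claw": 5},
  {"delta_pos": [0.12,0.18,0],"rotation": [0,0,-0.8],"claw": 5},
  {"delta_pos": [0,0,0],"rotation": [0,0,0],"claw": 5},
])

```text
time: 19.25
eef_pos: [0.5238, 0.2107, 0.1916]
ee_rot: [179.9, -0.1, 144.1]
force: [3.8, 6.7, -9.5]
width: 0.169
grasp_force: 43.9
```

Emit:
play_rows([
  {"delta_pos": [0.13,0.16,0],"rotation": [0,0,-0.8],"claw": 5},
  {"delta_pos": [0.14,0.16,0],"rotation": [0,0,-0.8],"claw": 5},
  {"delta_pos": [0.16,0.14,0],"rotation": [0,0,-0.8],"claw": 5},
  {"delta_pos": [0.16,0.14,0],"rotation": [0,0,-0.8],"claw": 5},
  {"delta_pos": [0.17,0.12,0],"rotation": [0,0,-0.8],"claw": 5},
  {"delta_pos": [0.18,0.11,0],"rotation": [0,0,-0.8],"claw": 5},
  {"delta_pos": [0.19,0.1,0],"rotation": [0,0,-0.8],"claw": 5},
  {"delta_pos": [0,0,0],"rotation": [0,0,0],"claw": 5},
  {"delta_pos": [0,0,0],"rotation": [0,0,0],"claw": 5},
])

```text
time: 20.15
eef_pos: [0.5519, 0.2331, 0.1931]
ee_rot: [180.0, -0.0, 116.3]
force: [0.7, 3.1, -3.8]
width: 0.169
grasp_force: 44.6
```

Emit:
play_rows([
  {"delta_pos": [-0.19,-0.1,0],"rotation": [0,0,0.8],"claw": 5},
  {"delta_pos": [-0.18,-0.11,0],"rotation": [0,0,0.8],"claw": 5},
  {"delta_pos": [-0.17,-0.12,0],"rotation": [0,0,0.8],"claw": 5},
  {"delta_pos": [-0.16,-0.14,0],"rotation": [0,0,0.8],"claw": 5},
  {"delta_pos": [-0.16,-0.14,0],"rotation": [0,0,0.8],"claw": 5},
])

```text
time: 20.65
eef_pos: [0.5306, 0.2182, 0.1941]
ee_rot: [179.9, 0.0, 136.5]
force: [-0.8, 3.6, -0.2]
width: 0.177
grasp_force: 45.1
```

Emit:
play_rows([
  {"delta_pos": [-0.14,-0.16,-0.01],"rotation": [0,0,0.8],"claw": 5},
  {"delta_pos": [-0.13,-0.16,-0.01],"rotation": [0,0,0.8],"claw": 5},
])

```text
time: 20.85
eef_pos: [0.5239, 0.2109, 0.194]
ee_rot: [179.8, -0.0, 144.5]
force: [1.3, 7.9, -1.3]
width: 0.169
grasp_force: 44.9
```

Emit:
play_rows([
  {"delta_pos": [-0.12,-0.18,-0.03],"rotation": [0,0,0.8],"claw": 5},
])

```text
time: 20.95
eef_pos: [0.5205, 0.2056, 0.194]
ee_rot: [179.9, -0.0, 148.5]
force: [-2.1, 4.0, 7.0]
width: 0.169
grasp_force: 45.7
```

Emit:
play_rows([
  {"delta_pos": [0,0,-0.12],"rotation": [0,0,0],"claw": 5},
])

```text
time: 21.05
eef_pos: [0.5207, 0.2063, 0.1922]
ee_rot: [179.8, -0.0, 148.4]
force: [-3.8, 7.8, 11.1]
width: 0.171
grasp_force: 46.3
```

Emit:
play_rows([
  {"delta_pos": [-0.11,-0.18,-0.06],"rotation": [0,0,0.8],"claw": 5},
])

```text
time: 21.15
eef_pos: [0.5187, 0.2028, 0.191]
ee_rot: [179.7, 0.0, 152.4]
force: [-1.4, 4.9, 4.8]
width: 0.173
grasp_force: 45.8
```

Emit:
play_rows([
  {"delta_pos": [0,0,0.1],"rotation": [0,0,0],"claw": 5},
  {"delta_pos": [0,0,0],"rotation": [0,0,0],"claw": 5},
])

```text
time: 21.35
eef_pos: [0.5177, 0.2001, 0.1902]
ee_rot: [-179.9, 0.0, 152.3]
force: [-0.1, 1.8, -0.5]
width: 0.173
grasp_force: 45.0
```

Run:
```python
from g import *
f=vision.grab_frame("scene")
st=ctrl.read_state(); z=st["eef_pos"][2]+.0039; print(st["time"],st["eef_pos"],st["ee_rot"],st["force"]); print(z,collar(f,z),facez(f,z))
```

```text
21.4 [0.51759591 0.20048019 0.19002311] [-1.79971704e+02 -2.31746401e-02  1.52274178e+02] [ 2.27982484  4.98317763 -5.31121888]
0.19392310511918848 (np.float64(1.0999999999996533), np.float64(0.7999999999997556), array([ 0.8,  0.8,  0.8, -2.2,  1.1,  1. ,  0.8,  1. ,  1. ])) (np.float64(-0.0010598224387832478), np.int64(35))
```

Emit:
play_rows([
  {"delta_pos": [-0.09,-0.19,0.06],"rotation": [0,0,0.8],"claw": 5},
])

```text
time: 21.5
eef_pos: [0.5158, 0.1964, 0.1912]
ee_rot: [180.0, -0.0, 156.4]
force: [0.1, 2.6, -4.9]
width: 0.17
grasp_force: 44.6
```

Emit:
play_rows([
  {"delta_pos": [0,0,0],"rotation": [0,0,0],"claw": 5},
])

```text
time: 21.6
eef_pos: [0.5156, 0.1955, 0.1914]
ee_rot: [-179.9, 0.0, 156.3]
force: [0.5, 0.6, -0.4]
width: 0.17
grasp_force: 45.1
```

Emit:
play_rows([
  {"delta_pos": [-0.08,-0.19,0.02],"rotation": [0,0,0.8],"claw": 5},
])

```text
time: 21.7
eef_pos: [0.5137, 0.1924, 0.1916]
ee_rot: [179.9, -0.1, 160.2]
force: [1.6, 8.8, -7.0]
width: 0.172
grasp_force: 44.6
```

Emit:
play_rows([
  {"delta_pos": [0,0,0],"rotation": [0,0,0],"claw": 5},
])

```text
time: 21.8
eef_pos: [0.5138, 0.1923, 0.1916]
ee_rot: [179.8, -0.0, 160.2]
force: [1.5, 6.7, -4.4]
width: 0.169
grasp_force: 44.8
```

Emit:
play_rows([
  {"delta_pos": [0,0,0.06],"rotation": [0,0,0],"claw": 5},
  {"delta_pos": [0,0,0],"rotation": [0,0,0],"claw": 5},
])

```text
time: 22.0
eef_pos: [0.5138, 0.1923, 0.1918]
ee_rot: [179.9, -0.0, 160.1]
force: [3.0, 6.5, -8.5]
width: 0.175
grasp_force: 44.2
```

Emit:
play_rows([
  {"delta_pos": [-0.04,-0.1,0],"rotation": [0,0,0.4],"claw": 5},
  {"delta_pos": [0,0,0],"rotation": [0,0,0],"claw": 5},
])

```text
time: 22.2
eef_pos: [0.5128, 0.1881, 0.1936]
ee_rot: [-179.9, 0.0, 162.2]
force: [0.4, 1.9, -4.4]
width: 0.17
grasp_force: 44.7
```

Emit:
play_rows([
  {"delta_pos": [-0.03,-0.1,-0.02],"rotation": [0,0,0.4],"claw": 5},
  {"delta_pos": [0,0,0],"rotation": [0,0,0],"claw": 5},
])

```text
time: 22.4
eef_pos: [0.5121, 0.1876, 0.1929]
ee_rot: [179.8, -0.0, 164.1]
force: [2.1, 6.7, -4.9]
width: 0.173
grasp_force: 45.0
```

Emit:
play_rows([
  {"delta_pos": [-0.03,-0.1,0],"rotation": [0,0,0.4],"claw": 5},
  {"delta_pos": [0,0,0],"rotation": [0,0,0],"claw": 5},
])

```text
time: 22.6
eef_pos: [0.5115, 0.184, 0.1941]
ee_rot: [180.0, 0.0, 166.2]
force: [-2.1, 1.7, 3.2]
width: 0.169
grasp_force: 45.7
```

Emit:
play_rows([
  {"delta_pos": [-0.02,-0.1,-0.07],"rotation": [0,0,0.3],"claw": 5},
  {"delta_pos": [0,0,0],"rotation": [0,0,0],"claw": 5},
])

```text
time: 22.8
eef_pos: [0.511, 0.1825, 0.1941]
ee_rot: [179.8, 0.0, 167.7]
force: [-4.0, 4.5, 8.4]
width: 0.171
grasp_force: 46.3
```

Emit:
play_rows([
  {"delta_pos": [-0.01,-0.06,0],"rotation": [0,0,0],"claw": 5},
  {"delta_pos": [0,0,0],"rotation": [0,0,0],"claw": 5},
])

```text
time: 23.0
eef_pos: [0.511, 0.1823, 0.1942]
ee_rot: [179.7, 0.0, 167.6]
force: [-3.9, 9.2, 7.5]
width: 0.176
grasp_force: 46.4
```

Emit:
play_rows([
  {"delta_pos": [-0.01,-0.12,-0.05],"rotation": [0,0,0],"claw": 5},
  {"delta_pos": [0,0,0],"rotation": [0,0,0],"claw": 5},
])

```text
time: 23.2
eef_pos: [0.5108, 0.1821, 0.1941]
ee_rot: [179.3, -0.0, 167.6]
force: [-5.1, 16.2, 9.6]
width: 0.17
grasp_force: 47.1
```

Run:
```python
from g import *
f=vision.grab_frame("scene"); np.savez("scene7.npz",**f); t=vision.grab_frame("top"); np.savez("top7.npz",**t)
st=ctrl.read_state(); z=st["eef_pos"][2]+.0039; print(st["time"],st["eef_pos"],st["ee_rot"],st["force"],st["torque"]); print(z,collar(f,z),facez(f,z))
print(f["img"].mean(2).astype(int)[151:162,356:370])
for n,g in(("scene",f),("top",t)):
    P=pts(g,np.ones((400,640),bool)); d=P[:,:2]-post; a=d@X; b=d@Y-.028
    m=(a<-.02)&(a>-.085)&(abs(b)<.02)&(abs(P[:,2]-(z-.014))<.004); print(n,m.sum())
    if m.sum()>5:
        v=np.polyfit(a[m],b[m],1); print("arm slope deg",np.degrees(np.arctan(v[0])),v[1])
```

```text
23.3 [0.51084813 0.18205883 0.19412848] [1.79344528e+02 8.68746024e-03 1.67650276e+02] [-5.94419653 15.29358032 10.84134717] [2.03578139 0.88022388 0.29678643]
0.1980284823837841 (np.float64(0.699999999999676), np.float64(0.8999999999997499), array([ 0.7,  0.7,  0.7,  0.9,  0.9,  0.9,  0.9, -2.7,  0.9])) (np.float64(-0.0010562126658359705), np.int64(39))
[[ 89  85  89  87  76  82  86  85  84  83  84  90  86  65]
 [132 127 121 100  75  83  87  84  87  82  87  99 107  91]
 [165 164 143  95  78  80  87  87  87  72  95 148 162 154]
 [173 146  87  72  82  86  88  86  83  81  73 107 158 171]
 [152  90  24  61  82  82  90  92  87  82  59  41 139 170]
 [163 116  45  37  50  64  74  85  74  61  48  16 126 168]
 [166 161 127  70  24  26  29  36  28  24  45 119 161 165]
 [175 176 155 147 152 150 130 112 135 151 147 158 169 166]
 [135 133 135 147 158 162 155 154 161 176 173 170 157 153]
 [ 92  92  96 107 108 117 116 119 117 121 128 122 111 111]
 [102  97  94  99  99  98  91  92  95  97  95  92  92  93]]
scene 45
arm slope deg 2.94708927507565 0.0019321103258808177
top 3
```

Emit:
play_rows([
  {"delta_pos": [0.02,0.18,0],"rotation": [0,0,0],"claw": 5},
  {"delta_pos": [0.03,0.15,0],"rotation": [0,0,-0.5],"claw": 5},
])

```text
time: 23.5
eef_pos: [0.5119, 0.185, 0.1936]
ee_rot: [-179.9, 0.1, 165.2]
force: [-1.9, 0.9, -0.0]
width: 0.17
grasp_force: 45.3
```

Emit:
play_rows([
  {"delta_pos": [0,0,0],"rotation": [0,0,0],"claw": 5},
])

```text
time: 23.6
eef_pos: [0.5117, 0.186, 0.192]
ee_rot: [179.9, 0.0, 165.2]
force: [-2.4, 5.9, 5.5]
width: 0.17
grasp_force: 46.1
```

Emit:
play_rows([
  {"delta_pos": [-0.02,-0.1,0],"rotation": [0,0,0.3],"claw": 5},
])

```text
time: 23.7
eef_pos: [0.5113, 0.1849, 0.1917]
ee_rot: [179.7, -0.0, 166.7]
force: [2.0, 7.5, 3.2]
width: 0.166
grasp_force: 46.0
```

Emit:
play_rows([
  {"delta_pos": [-0.02,-0.1,0],"rotation": [0,0,0.2],"claw": 5},
  {"delta_pos": [0,0,0],"rotation": [0,0,0],"claw": 5},
])

```text
time: 23.9
eef_pos: [0.5113, 0.1821, 0.192]
ee_rot: [179.7, 0.1, 167.7]
force: [-2.1, 8.2, 4.9]
width: 0.167
grasp_force: 46.2
```

Emit:
play_rows([
  {"delta_pos": [0.02,0.12,0.06],"rotation": [0,0,0],"claw": 5},
  {"delta_pos": [0.02,0.1,0],"rotation": [0,0,-0.5],"claw": 5},
  {"delta_pos": [0,0,0],"rotation": [0,0,0],"claw": 5},
])

```text
time: 24.2
eef_pos: [0.5117, 0.1851, 0.1905]
ee_rot: [-180.0, 0.0, 165.3]
force: [1.9, 2.4, -4.5]
width: 0.172
grasp_force: 44.9
```

Emit:
play_rows([
  {"delta_pos": [-0.02,-0.1,0],"rotation": [0,0,0.3],"claw": 5},
])

```text
time: 24.3
eef_pos: [0.5111, 0.1837, 0.1905]
ee_rot: [179.9, -0.0, 166.8]
force: [2.4, 9.4, -6.7]
width: 0.171
grasp_force: 44.8
```

Emit:
play_rows([
  {"delta_pos": [-0.02,-0.12,0],"rotation": [0,0,0.2],"claw": 5},
  {"delta_pos": [0,0,0],"rotation": [0,0,0],"claw": 5},
])

```text
time: 24.5
eef_pos: [0.5109, 0.1821, 0.1914]
ee_rot: [179.7, 0.0, 167.8]
force: [3.0, 9.8, -5.4]
width: 0.169
grasp_force: 44.9
```

Emit:
play_rows([
  {"delta_pos": [0.02,0.12,0.1],"rotation": [0,0,0],"claw": 5},
  {"delta_pos": [0.02,0.1,0],"rotation": [0,0,-0.5],"claw": 5},
  {"delta_pos": [0,0,0],"rotation": [0,0,0],"claw": 5},
])

```text
time: 24.8
eef_pos: [0.5117, 0.184, 0.1914]
ee_rot: [-179.8, 0.0, 165.3]
force: [6.1, 0.3, -10.9]
width: 0.172
grasp_force: 44.8
```

Emit:
play_rows([
  {"delta_pos": [-0.02,-0.1,0],"rotation": [0,0,0.3],"claw": 5},
])

```text
time: 24.9
eef_pos: [0.511, 0.1827, 0.1914]
ee_rot: [180.0, -0.0, 166.8]
force: [5.8, 5.7, -11.7]
width: 0.171
grasp_force: 44.8
```

Emit:
play_rows([
  {"delta_pos": [0.03,0.16,0],"rotation": [0,0,-0.4],"claw": 5},
  {"delta_pos": [0.02,0.06,0],"rotation": [0,0,-0.3],"claw": 5},
  {"delta_pos": [0,0,0],"rotation": [0,0,0],"claw": 5},
])

```text
time: 25.2
eef_pos: [0.5123, 0.1866, 0.1916]
ee_rot: [-179.8, 0.0, 163.3]
force: [4.1, -0.2, -10.1]
width: 0.171
grasp_force: 45.0
```

Emit:
play_rows([
  {"delta_pos": [-0.02,-0.12,0],"rotation": [0,0,0.4],"claw": 5},
])

```text
time: 25.3
eef_pos: [0.5116, 0.1851, 0.1917]
ee_rot: [-180.0, -0.0, 165.3]
force: [4.5, 6.6, -9.6]
width: 0.172
grasp_force: 45.0
```

Continue closing, watching z.

Emit:
play_rows([
  {"delta_pos": [-0.02,-0.12,0],"rotation": [0,0,0.3],"claw": 5},
  {"delta_pos": [0,0,0],"rotation": [0,0,0],"claw": 5},
])

```text
time: 25.5
eef_pos: [0.5111, 0.1837, 0.1917]
ee_rot: [179.8, -0.1, 166.8]
force: [3.9, 8.6, -10.9]
width: 0.17
grasp_force: 45.0
```

Emit:
play_rows([
  {"delta_pos": [-0.01,-0.08,0],"rotation": [0,0,0.2],"claw": 5},
  {"delta_pos": [0,0,0],"rotation": [0,0,0],"claw": 5},
])

```text
time: 25.7
eef_pos: [0.5111, 0.1821, 0.1933]
ee_rot: [179.8, -0.0, 167.8]
force: [2.3, 8.3, -8.1]
width: 0.168
grasp_force: 45.3
```

Emit:
play_rows([
  {"delta_pos": [0,-0.08,-0.03],"rotation": [0,0,0],"claw": 5},
  {"delta_pos": [0,0,0],"rotation": [0,0,0],"claw": 5},
  {"delta_pos": [0,0,0],"rotation": [0,0,0],"claw": 5},
])

```text
time: 26.0
eef_pos: [0.5108, 0.182, 0.193]
ee_rot: [179.5, -0.1, 167.8]
force: [1.7, 12.8, -3.8]
width: 0.166
grasp_force: 45.9
```

Run:
```python
from g import *
f=vision.grab_frame("scene"); np.savez("scene8.npz",**f)
st=ctrl.read_state(); z=st["eef_pos"][2]+.0039; print(st["time"],st["eef_pos"],st["ee_rot"],st["force"]); print(z,collar(f,z),facez(f,z))
print(f["img"].mean(2).astype(int)[151:162,356:370])
P=pts(f,np.ones((400,640),bool)); A=P[np.linalg.norm(P[:,:2]-[.53,-.077],axis=1)<.03]; print(rodaxis(f,A,.006,.06,.17))
cv2.imwrite("pics/full8.png",f["img"][60:340,80:520,::-1].repeat(1,0))
```

```text
26.05 [0.51077281 0.18202158 0.19295434] [ 1.79547179e+02 -8.49668152e-02  1.67764360e+02] [ 1.14711243 12.07584687 -3.7672459 ]
0.19685434418320827 (np.float64(1.0999999999996533), np.float64(0.6999999999997613), array([ 1.1,  1. ,  1. ,  0.5,  0.7,  1. , -2.7, -2.7, -1.6])) (np.float64(-0.0015741886332041044), np.int64(34))
[[ 90  89  95  92  76  79  84  85  84  76  86  93  82  69]
 [ 88  86 101  89  81  87  84  90  89  84  85  95  89  71]
 [156 143 119  93  81  83  84  87  85  83  89 131 131 114]
 [173 138  76  77  84  78  87  88  86  81  66 102 150 163]
 [157  94  26  66  82  87  87  89  87  83  65  48 140 170]
 [166 102  14  44  59  73  82  83  76  68  49  20 136 170]
 [168 137  74  22  30  32  34  42  39  32  18  45 134 170]
 [163 168 148 116  89  56  34  36  60  69 111 147 162 167]
 [174 178 166 162 160 152 157 154 156 158 157 170 169 164]
 [123 126 121 128 138 140 140 139 146 151 152 152 136 130]
 [ 93  93  91  97 104  99  98  97 103 108 112 104 101  96]]
(array([ 0.52977726, -0.07724046]), 222, np.float64(0.0008769757842711696))
```

View pics/full8.png

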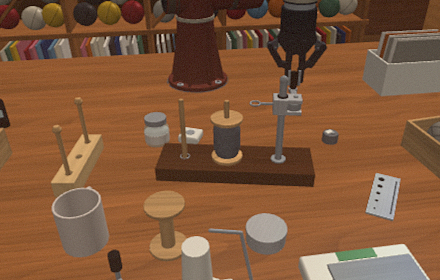

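The view shows the spindle in the socket at (183,130), both needles still in the block, and the guide at the ring with the lever shut against its stop.

```bash
python3 -c "
from rig import order; print(order.finish_job())"
```

```text
the job is handed in; nothing more can be done
None
```

The job is handed in at about 26 s of the 51 s allowed. The spindle stands in the socket, and the guide is held level with the marker ring to within about 0.5 mm by my measurement. The lever is shut against its stop with the knob still gripped; closing the cam first pushed the guide about 2 mm up, so I opened it partway, re-levelled the guide and swung it shut again.

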